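# Fold back the bifold dust cover on the wide heel-tip tray

## Task

Two plywood trays of heel tips on the cobbler's bench have bifold metal dust covers standing half open like little tents. On the wider tray, push the cover's front bar back along the rails until its two panels stand upright, folded flat against each other at the back of the tray, without forcing it against its end stop, and leave it so. Leave the cover of the narrower tray as it is.

Things in the scene. Friction and masses are not known exactly. Their poses are not given: they have to be found in the camera images.
- wide_tray: Wider plywood tray, screwed to the bench: 170 mm long (its x), 160 wide (its y), rim 50 high, walls 6. Origin: centre of its underside, z up; +x runs along the rails from front wall to back. Cover: two grey metal panels 70 mm long, 144 wide, 4 thick, forming a tent across x. The back one is hinged to the tray at x = +70, 56 mm up; folded, the cover stands to 128 mm above the bench.
- wide_cover (a joint): Slope of the wider tray's back panel, rad: 0 panels flat over the tray, 1.55 (end stop) both upright, flat against each other; starts about 0.5 to 0.85. The front panel, hinged at the ridge, slopes equally the other way: its lower edge runs on the side rails, so it is one mechanism. Stiff hinges: it stays where left; 1 to 5 N on the bar moves it.
- wide_bar (a point): Middle of the round steel bar along the front panel's lower edge, on its outer face: 12 mm thick, 134 long (tray's y). At cover angle a it is at tray x = 70 - 136 cos a - 9 sin a, z = 56 + 9 cos a + 4 sin a (mm): x = 58 when folded. A fingertip lowered on its -x side to 2 to 8 mm above the rim can push it along tray +x.
- narrow_bar (a point): Middle of the like bar on the narrower tray's cover, to be left as it is. That tray is the same but 100 mm wide, its panels 84 mm; also screwed down. It stands to the left or right of the wider tray.

How it is judged:
At the end, for the whole second after the job is handed in: The wider tray's cover stands folded at rest: its back panel is within 10 degrees of upright (joint above 1.4 rad, panels within about 20 degrees of each other), and the narrower tray's bar is within 15 mm of where it started (value of joint wide_cover above 1.4 rad and velocity of joint wide_cover between -0.05 and 0.05 rad/s and distance of narrow_bar from where it was at the start of the episode below 0.015 m); the robot touches nothing.
It fails at once if the narrower tray's cover is moved by more than 15 mm (distance of narrow_bar from where it was at the start of the episode above 0.015 m).
It fails at once if the wider tray or its cover is pressed with more than 45 N (forced) (contact force between the fingers and wide_tray above 45 N).
It also fails if it takes over 32 s, if anything falls off the work surface, if the arm or the gripper's body presses on something with over 40 N, if the wrist force passes 120 N, or if a joint passes its speed limit or range.

## Robot

A 6-joint arm with a two-finger parallel gripper is mounted at the origin on the work surface. World frame = base frame: x ahead of the robot, y to its left, z up, the work surface at z = 0. Lengths are in m, angles in rad, forces in N, time in s.
With the tool pointing down it reaches from about 0.35 to 0.925 m from the base axis. Payload 6.4 kg.
Tool frame: the origin (TCP) lies at the very end of the fingers, on their centre line; the grasp point (between the pads) lies 19 mm behind it; z points along the fingers, y is the direction in which the jaws open and shut (so a half turn about z gives the same grasp; the last joint's range is limited). The gripper opens to 94 mm and grips with 3 to 60 N. Pads are 16 mm wide; open, the fingers measure 119 mm over their backs; the gripper's body (75 mm by 177 mm) begins 78 mm behind the grasp point.
Start: joints at [1.076, 0.245, 1.558, -0, 1.339, -0.174], TCP at [0.205, 0.617, 0.205] pointing down, gripper open.
Joint ranges: [-3.13, 3.13], [-1.02, 2.26], [0.13, 2.54], [-0.95, 4.09], [0.21, 2.88], [-2.74, 2.74]. Speed limits (rad/s): [2.57, 2.57, 3.14, 3.14, 3.14, 3.14].

## Interface

Orientations are given as a unit quaternion [w, x, y, z].
In Python, from plant import manip gives the robot as it stands.
- The arm moves only by the shell command python3 -m inch 'ROWS' [FORCE]. ROWS is JSON, a list of rows, each a list of 3 entries, a list of its own where there are three numbers: the shift along the world's x, y, z as a fraction of full scale, then the turn about the world's z as a fraction of full scale, then the opening, from -1 (shut) to 1 (fully open). In form: [[[dx, dy, dz], yaw, jaw], ...]. A call has 1 to 12 rows; each row is the pose to reach, as a shift and turn from the pose commanded when the call began, turning the shorter way round; what a row does not reach only later rows make up. Full scale, the value 1, is 0.2 m for a shift and 360 degrees for a turn. A row lasts 1/8 s, in which the tool goes at most 62.5 mm and 10.7 degrees, less where a joint would pass 70% of its speed; a pose out of reach is approached as far as the arm can. A call with a number of a shift or a turn outside -1 to 1 is refused whole. A call with a gripper value outside its range is refused whole. The fingers move at their own pace and stop on an object; FORCE is the grip in N (left out, the last holds). Time passes only in rows, so rows that repeat a pose let the fingers close. It gives the time, the measured TCP pose, the force and the opening at its end, in the units of the state.
- manip.read_state(): the state, without advancing time (a new reading comes with each control period).
- manip.snapshot(name): name is "scene" or "top"; returns the picture (420x560x3 uint8, blue, green, red); there is no depth.
- manip.calibration(name): a dict with "K" (3x3 intrinsics, pixels), "k1" (the pictures are not rectified: a ray, as slopes to the right and down, at radius r is drawn at 1 + k1 r^2 times it, then the intrinsics apply), "rvec" (rotation vector, rad) and "tvec" (3), from world to camera coordinates, as OpenCV has them. Camera axes: x right, y down, z forward; pixel columns grow to the right and rows downward; lengths in m; the calibration is good to about 2 mm. A picture is of the moment at which its call begins. calibration takes no time and is no camera call.
- manip.job_done(): hands the job in, once; it reports no verdict.
The state is a dict: "clock": time; "joint_pos": joint angles; "dq": joint speeds; "joint_efforts": joint torques, N m; "ee_pos": TCP position; "orientation": TCP orientation; "wrist_force": force on the tool from outside, world axes, zero at the start; "wrist_torque": the same for the moment, N m; "opening": opening from 0.0 (shut) to 1.0 (fully open).
Only numpy, scipy, OpenCV 4.12 (cv2) and the standard library are available. Lean on these libraries where they do the work, as an engineer would, in place of code of your own. Each camera call takes 0.05 s, during which the arm holds its last target.

## Working session

There is one attempt and no reset: what is moved stays moved. The work goes in short steps, Python scripts to look and compute and a shell command to move; the robot and the scene stay as the last step left them, time stands still between calls to the robot, and variables do not carry over. Pictures are saved under pics/ and viewed, and the job is handed in when it is done.

```bash
mkdir -p pics; ls; python3 - <<'E'
from plant import manip
import cv2
for n in ("scene","top"):
    im=manip.snapshot(n); cv2.imwrite(f"pics/{n}0.png",im)
    print(n,manip.calibration(n))
s=manip.read_state(); print(s)
E
```

```text
pics
scene {'K': array([[388.82392411,   0.        , 279.81631785],
       [  0.        , 388.82392411, 209.07224042],
       [  0.        ,   0.        ,   1.        ]]), 'k1': -0.06693997368505972, 'rvec': array([ 1.96918055,  1.63608702, -0.55012132]), 'tvec': array([-0.10851906, -0.36640759,  1.09274827])}
top {'K': array([[421.45495083,   0.        , 280.01283789],
       [  0.        , 421.45495083, 215.84229388],
       [  0.        ,   0.        ,   1.        ]]), 'k1': -0.004262748495040636, 'rvec': array([ 2.15991798, -2.20933468,  0.03295186]), 'tvec': array([0.00280658, 0.52312983, 0.81793347])}
{'clock': 0.1, 'joint_pos': array([ 1.07591063e+00,  2.45762097e-01,  1.55885069e+00,  2.95543286e-05,
        1.33869324e+00, -1.74108743e-01]), 'dq': array([-0.00118549, -0.00039756, -0.00297749,  0.00139541,  0.00019468,
       -0.00024211]), 'joint_efforts': array([-7.87933113e-04, -4.16912770e+01, -3.15526700e+01,  6.85739913e-02,
        3.09557479e-02, -6.43298858e-05]), 'ee_pos': array([0.20468732, 0.61637916, 0.20446639]), 'orientation': array([-2.94827257e-04,  1.59705016e-01,  9.87164411e-01, -8.04487345e-04]), 'wrist_force': array([-0.53046728, -0.47316153, -0.29827016]), 'wrist_torque': array([0.02172126, 0.02727756, 0.00879988]), 'opening': 0.9968519392066181}
```

View pics/scene0.png

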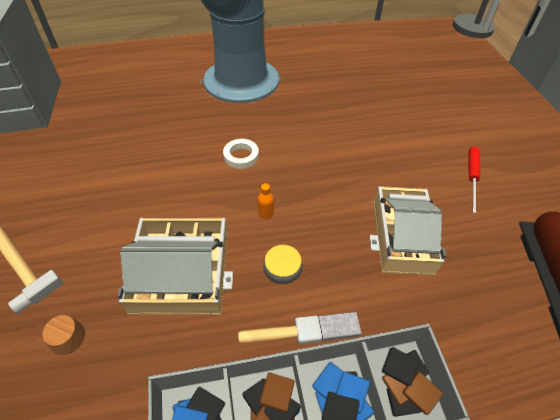

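View pics/top0.png

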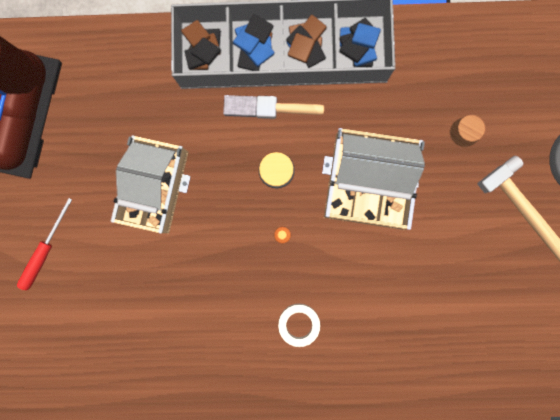

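```bash
python3 - <<'E'
import cv2
im=cv2.imread("pics/top0.png")[115:240,310:440]
cv2.imwrite("pics/topc.png",cv2.resize(im,None,fx=4.6,fy=4.6,interpolation=cv2.INTER_CUBIC))
im=cv2.imread("pics/scene0.png")[205:325,110:245]
cv2.imwrite("pics/scenec.png",cv2.resize(im,None,fx=4.6,fy=4.6,interpolation=cv2.INTER_CUBIC))
E
```

```text
(no output)
```

View pics/topc.png

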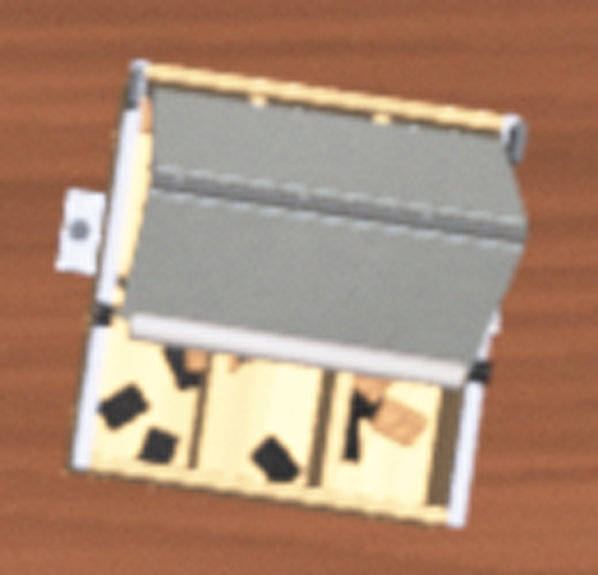

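View pics/scenec.png

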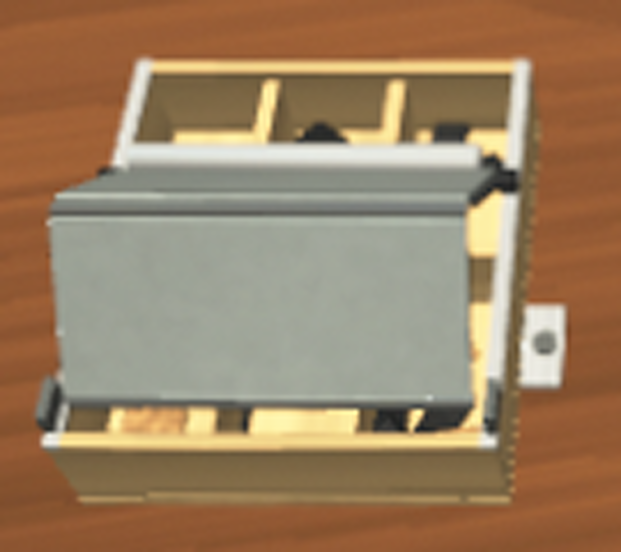

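```bash
cat > fit.py <<'E'
from plant import manip
import numpy as np, cv2
from scipy.optimize import least_squares
C={n:manip.calibration(n) for n in("scene","top")}
def proj(n,P):
    c=C[n]; d=np.array([c["k1"],0,0,0,0.])
    return cv2.projectPoints(np.float64(P).reshape(-1,3),c["rvec"],c["tvec"],c["K"],d)[0].reshape(-1,2)
off={"top":(310,115),"scene":(110,205)}
# corners FL(+y),FR,BL,BR
rim=np.array([[-85,80,50],[-85,-80,50],[85,80,50],[85,-80,50]])/1e3
O={"top":[[78,468],[462,524],[138,65],[520,118]],"scene":[[527,62],[140,62],[493,445],[45,443]]}
B={"top":[[132,327],[464,377]],"scene":[[480,155],[130,155]]}
for k in O:
    O[k]=np.array(O[k])/4.6+off[k]; B[k]=np.array(B[k])/4.6+off[k]
def pts(p):
    x,y,t,a=p; R=np.array([[np.cos(t),-np.sin(t),0],[np.sin(t),np.cos(t),0],[0,0,1]])
    bx=(70-136*np.cos(a)-9*np.sin(a))/1e3; bz=(56+9*np.cos(a)+4*np.sin(a))/1e3
    b=np.array([[bx,.067,bz],[bx,-.067,bz]])
    T=lambda q:q@R.T+[x,y,0]
    return T(rim),T(b),T
def f(p):
    r,b,_=pts(p); out=[]
    for n in O: out+=[proj(n,r)-O[n],proj(n,b)-B[n]]
    return np.concatenate(out).ravel()
if __name__=="__main__":
    best=min((least_squares(f,[.6,-.2,t,.7],loss='soft_l1') for t in(-.1,.1)),key=lambda s:s.cost)
    print(best.x,best.cost); print(f(best.x).reshape(-1,2).round(1))
    r,b,T=pts(best.x); print(r.round(3)); print(b.round(3), b.mean(0)); 
    t=best.x[2]
    print("dir",np.cos(t),np.sin(t)); print("folded bar",T(np.array([[.058,0,.060]])))
E
python3 fit.py
```

```text
[ 0.58781051 -0.1892069  -0.17428486  0.84563895] 4.995946659901906
[[-1.3 -0.3]
 [ 0.   0.4]
 [-1.2 -1. ]
 [-0.3 -0.2]
 [-0.8  0.1]
 [-0.8  0. ]
 [-0.1 -1.1]
 [-1.1 -0.9]
 [-0.2  0. ]
 [-1.7  0.2]
 [-0.5  0. ]
 [-0.7  0.1]]
[[ 0.518 -0.096  0.05 ]
 [ 0.49  -0.253  0.05 ]
 [ 0.685 -0.125  0.05 ]
 [ 0.658 -0.283  0.05 ]]
[[ 0.573 -0.119  0.065]
 [ 0.55  -0.251  0.065]] [ 0.5612806  -0.18453575  0.06496286]
dir 0.9848507989199352 -0.17340387500504542
folded bar [[ 0.64493185 -0.19926433  0.06      ]]
```

The wide tray is at about (0.588, -0.189) with yaw -10° and a cover angle of about 0.85. I'll travel high with the gripper shut.

```bash
python3 -m inch '[[[0.4,-1,0],0.023,-1],[[0.4,-1,0],0.023,-1],[[0.4,-1,0],0.023,-1],[[0.4,-1,0],0.023,-1],[[0.4,-1,0],0.023,-1]]' 20
python3 -m inch '[[[0.4,-1,0],0,-1],[[0.4,-1,0],0,-1],[[0.4,-1,0],0,-1],[[0.4,-1,0],0,-1]]'
python3 -m inch '[[[0.4,-1,0],0,-1],[[0.4,-1,0],0,-1],[[0.4,-1,0],0,-1],[[0.4,-1,0],0,-1]]'
python3 -m inch '[[[0.4,-0.98,0],0,-1],[[0.4,-0.98,0],0,-1],[[0.4,-0.98,0],0,-1],[[0.4,-0.98,0],0,-1],[[0.4,-0.98,0],0,-1],[[0.4,-0.98,0],0,-1]]'
python3 -c "
from plant import manip
from scipy.spatial.transform import Rotation as R
s=manip.read_state();q=s['orientation'];print(s['clock'],s['ee_pos'],s['opening'],s['wrist_force'],R.from_quat([*q[1:],q[0]]).as_matrix()[:,0])"
```

```text
clock: 0.72
ee_pos: [0.2854, 0.4157, 0.2052]
orientation: [-0.0, 0.089, 0.996, -0.0]
wrist_force: [-0.1, 0.4, 0.5]
opening: 0.507
clock: 1.23
ee_pos: [0.3657, 0.2157, 0.2056]
orientation: [0.0, 0.089, 0.996, 0.0]
wrist_force: [-1.1, -0.4, -0.4]
opening: 0.082
clock: 1.72
ee_pos: [0.4463, 0.0151, 0.2056]
orientation: [0.0, 0.089, 0.996, 0.0]
wrist_force: [-0.0, -0.5, -0.4]
opening: 0.004
clock: 2.48
ee_pos: [0.5251, -0.1777, 0.2051]
orientation: [-0.0, 0.087, 0.996, 0.0]
wrist_force: [0.5, -0.7, 0.6]
opening: 0.001
2.475 [ 0.52509632 -0.17768631  0.20505202] 0.0014225217925623258 [ 0.52250753 -0.70350764  0.567373  ] [-9.84751408e-01  1.73965782e-01  7.55604476e-04]
```

```bash
python3 -m inch '[[[0,0,-0.25],0,-1],[[0,0,-0.5],0,-1],[[0,0,-0.68],0,-1],[[0,0,-0.75],0,-1],[[0,0,-0.75],0,-1]]'
python3 - <<'E'
from plant import manip
import cv2,numpy as np
a=manip.snapshot("top")[115:240,310:440];b=manip.snapshot("scene")[195:320,110:240]
cv2.imwrite("pics/low.png",np.hstack([cv2.resize(i,(400,385),interpolation=cv2.INTER_CUBIC) for i in(a,b)]))
E
```

```text
clock: 3.1
ee_pos: [0.5249, -0.1782, 0.0554]
orientation: [-0.0, 0.087, 0.996, 0.0]
wrist_force: [-0.2, 0.6, 1.2]
opening: 0.0
```

View pics/low.png

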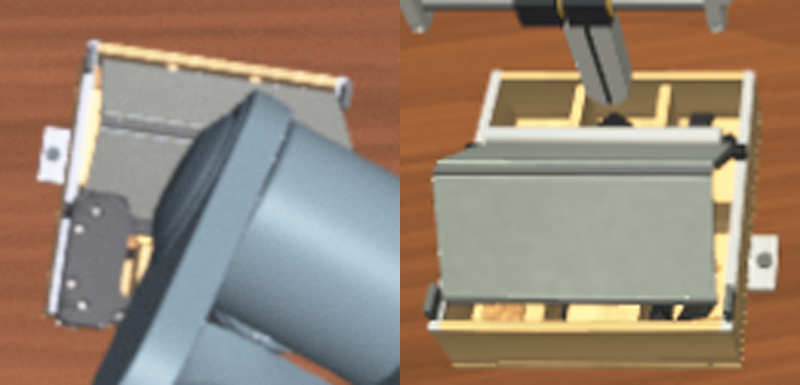

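The scene view shows the shut fingertip at about (610,100). That is in front of the bar (row 133) and clear of the front wall, so I'll push along tray +x.

```bash
python3 -m inch '[[[0.05,-0.009,0],0,-1],[[0.1,-0.018,0],0,-1],[[0.15,-0.026,0],0,-1],[[0.2,-0.035,0],0,-1],[[0.25,-0.044,0],0,-1],[[0.3,-0.053,0],0,-1],[[0.35,-0.062,0],0,-1],[[0.38,-0.067,0],0,-1],[[0.4,-0.07,0],0,-1],[[0.4,-0.07,0],0,-1]]'
python3 - <<'E'
from plant import manip
import cv2,numpy as np
b=manip.snapshot("scene")[175:325,100:260]
cv2.imwrite("pics/p1.png",cv2.resize(b,(640,600),interpolation=cv2.INTER_CUBIC))
E
```

```text
clock: 4.45
ee_pos: [0.6056, -0.1933, 0.0558]
orientation: [0.001, 0.088, 0.996, -0.0]
wrist_force: [0.3, -0.1, 0.4]
opening: 0.006
```

View pics/p1.png

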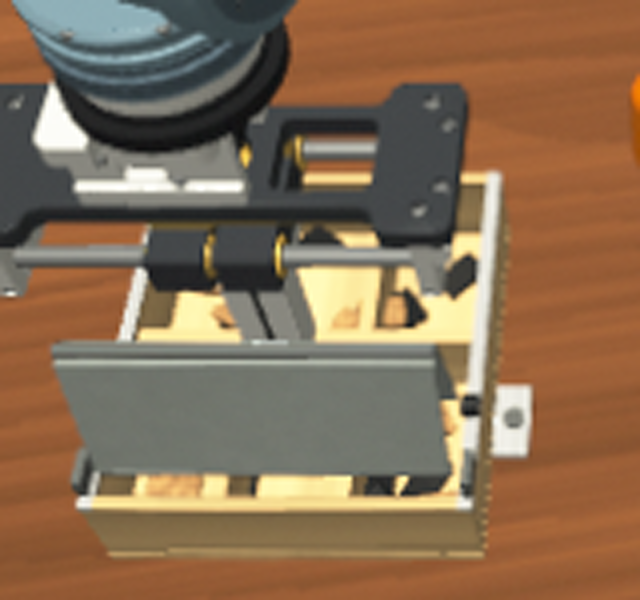

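The cover has folded to roughly 1.35 rad, with the ridge near row 350 and the shoe at (470,403). Next is a slow final push of about 18 mm.

```bash
python3 -m inch '[[[0.02,-0.004,0],0,-1],[[0.04,-0.007,0],0,-1],[[0.06,-0.011,0],0,-1],[[0.075,-0.013,0],0,-1],[[0.085,-0.015,0],0,-1],[[0.085,-0.015,0],0,-1],[[0.085,-0.015,0],0,-1]]'
python3 - <<'E'
from plant import manip
import cv2,numpy as np
b=manip.snapshot("scene")[175:325,100:260]
cv2.imwrite("pics/p2.png",cv2.resize(b,(640,600),interpolation=cv2.INTER_CUBIC))
E
```

```text
clock: 5.38
ee_pos: [0.6223, -0.1963, 0.0557]
orientation: [0.0, 0.088, 0.996, -0.0]
wrist_force: [-0.2, 0.3, 0.6]
opening: 0.001
```

View pics/p2.png

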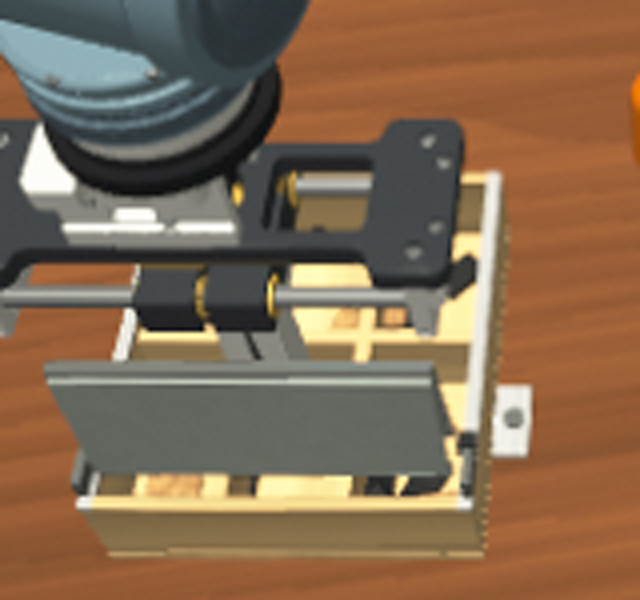

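```bash
python3 - <<'E'
from fit import *
_,_,T=pts([.5878,-.1892,-.1743,.8])
for a in(1.35,1.4,1.45,1.5,1.55):
    r=T(np.array([[70-70*np.cos(a),s*72,56+70*np.sin(a)] for s in(1,-1)])/1e3)
    print(a,((proj("scene",r)-[100,175])*4).round(0).tolist())
E
```

```text
1.35 [[431.0, 347.0], [51.0, 347.0]]
1.4 [[430.0, 354.0], [48.0, 354.0]]
1.45 [[429.0, 361.0], [45.0, 361.0]]
1.5 [[428.0, 369.0], [43.0, 369.0]]
1.55 [[427.0, 377.0], [40.0, 377.0]]
```

```bash
python3 -m inch '[[[-0.05,0.009,0],0,-1],[[-0.15,0.026,0],0,-1],[[-0.25,0.044,0.05],0,-1],[[-0.3,0.053,0.3],0,-1],[[-0.3,0.053,0.6],0,-1],[[-0.4,0.3,0.75],0,-1],[[-0.5,0.6,0.75],0,-1],[[-0.6,1,0.75],0,-1],[[-0.6,1,0.75],0,-1],[[-0.6,1,0.75],0,-1],[[-0.6,1,0.75],0,-1]]'
python3 -m inch '[[[-0.3,1,0],0,-1],[[-0.3,1,0],0,-1],[[-0.3,1,0],0,-1],[[-0.3,1,0],0,-1],[[-0.3,1,0],0,-1],[[-0.3,1,0],0,-1]]'
python3 - <<'E'
from plant import manip
import cv2,numpy as np
t=manip.snapshot("top");s=manip.snapshot("scene")
cv2.imwrite("pics/t3.png",t);cv2.imwrite("pics/s3.png",s)
cv2.imwrite("pics/t3c.png",cv2.resize(t[115:240,310:440],None,fx=4.6,fy=4.6,interpolation=cv2.INTER_CUBIC))
cv2.imwrite("pics/s3c.png",cv2.resize(s[175:325,100:260],None,fx=4,fy=4,interpolation=cv2.INTER_CUBIC))
E
```

```text
clock: 6.8
ee_pos: [0.5023, 0.0027, 0.2055]
orientation: [0.0, 0.089, 0.996, -0.0]
wrist_force: [-0.4, 0.3, -0.4]
opening: 0.006
clock: 7.55
ee_pos: [0.4428, 0.2025, 0.2054]
orientation: [-0.0, 0.089, 0.996, -0.0]
wrist_force: [-0.8, -0.6, 0.3]
opening: 0.003
```

View pics/t3c.png

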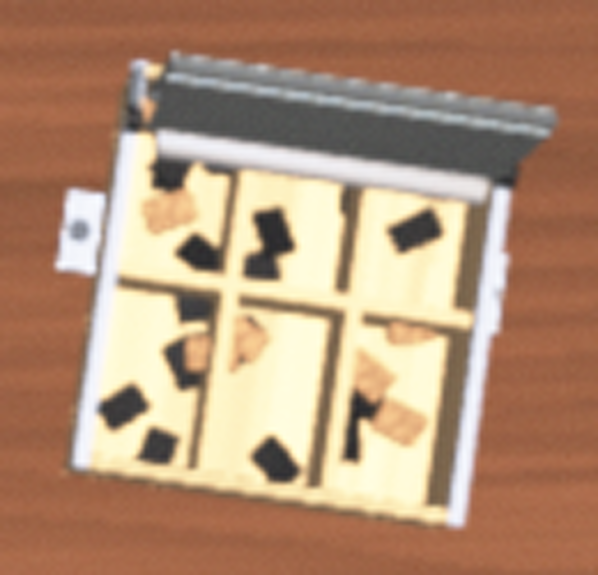

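View pics/s3c.png

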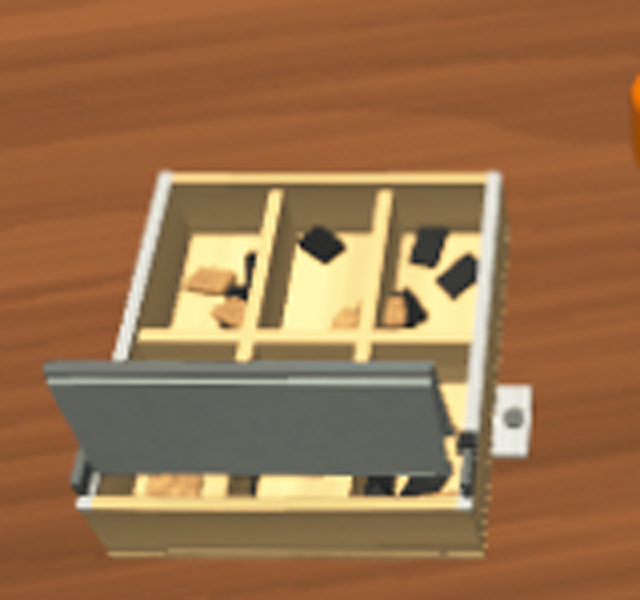

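View pics/t3.png

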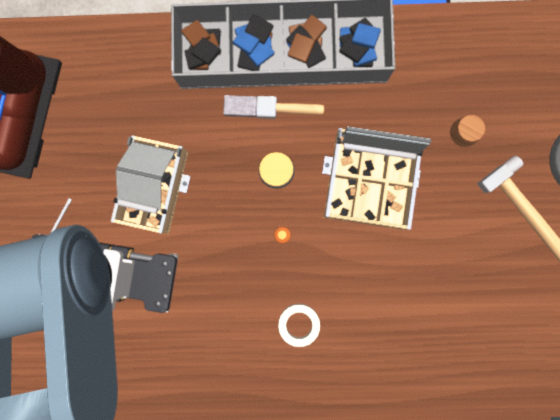

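Bar midline ends in the top crop are (158,143) and (490,188). The narrow cover at (147,175) looks unchanged. I'll estimate the cover angle from the bar.

```bash
python3 - <<'E'
from fit import *
P=np.array([[158,143],[490,188]])/4.6+[310,115]
for a in(1.35,1.4,1.45,1.5,1.55):
    _,b,T=pts([.5878,-.1892,-.1743,a])
    r=T(np.array([[70-70*np.cos(a),s*72,56+70*np.sin(a)] for s in(1,-1)])/1e3)
    print(a,((proj("top",b)-P)*4.6).round(1).tolist(),((proj("top",r)-[310,115])*4.6).round(0).tolist(),)
a=cv2.imread("pics/top0.png").astype(int);b=cv2.imread("pics/t3.png").astype(int)
print("narrow diff",abs(a-b)[130:240,105:190].max())
E
```

```text
1.35 [[-9.6, 43.7], [-12.2, 47.3]] [[165.0, 92.0], [549.0, 148.0]]
1.4 [[-7.3, 28.0], [-10.2, 31.5]] [[167.0, 82.0], [551.0, 138.0]]
1.45 [[-5.1, 12.2], [-8.3, 15.5]] [[168.0, 73.0], [553.0, 129.0]]
1.5 [[-2.9, -3.8], [-6.4, -0.6]] [[170.0, 63.0], [554.0, 119.0]]
1.55 [[-0.6, -19.8], [-4.4, -16.7]] [[171.0, 54.0], [556.0, 110.0]]
narrow diff 10
```

```bash
python3 -c "
from plant import manip
print(manip.job_done(), manip.read_state()['clock'])"
```

```text
the job is handed in; nothing more can be done
the job is handed in; nothing more can be done
```

The wider tray's cover now stands folded upright at the back of the tray, and I handed the job in. The clock read 7.55 s at the last move. I pushed the front bar back along the rails with the shut fingertips, stopped about 8 mm short of the end stop, then lifted the arm clear.

- **Cover angle:** the bar position in the top picture puts it at about 1.49 rad. The ridge in the scene picture agrees, at about 1.48. Both are above the required 1.4 and below the 1.55 stop.
- **Forces:** the wrist force readings after each push were under 1 N. Force was read only at the end of each move, not during it.
- **Narrow tray:** the top picture shows its cover unchanged. The biggest pixel difference from before was 10 of 255.
- **Arm:** the fingertips are about 0.2 m above the bench, clear of everything.

I saw no failed or disagreeing checks; handing in reports no verdict.

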